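# Wedge and aim the orange antenna

## Task

Two green amplifier modules stand on the bench, each with a black blade antenna on a tapered friction foot. The antenna with the orange cap stands loose and sprung up in its socket: push it down until the taper bites, then keep pressing while you turn it clockwise (seen from above) until the blade lines up with the white marks on its module, so that it stays wedged well down when you let go. Do not turn the blue-capped antenna, which is already set.

Things in the scene. Friction and masses are not known exactly. Their poses are not given: they have to be found in the camera images.
- orange_grip (a point): Grip point in the orange-capped antenna, 33 mm below its top, on its upright axis. The antenna is a flat black blade 44 mm wide along this point's x, 14 mm thick along y (grasp across this) and 110 mm tall, with an orange cap and an orange band low down; z points up. Starts 180 mm above the bench, with nothing beside the blade for 60 mm below it. The other antenna's axis is at least 220 mm away.
- orange_unit: Fixed green finned module that holds the orange antenna: 120 mm along its x, 146 mm along its y, 70 mm high; origin at the centre of its underside, z up. On its top an aluminium socket boss 42 mm wide and 15 mm high at the middle, the antenna's turning axis, and two white marks along its y, one on each side of the boss.
- orange_turn (a joint): Angle of the orange antenna, rad, growing clockwise seen from above. At 1.571 the blade lies along the two white marks; at 0 square across them. Starts at 0.4 to 0.85; stops at 0 and 2.3. It turns freely until the taper bites; wedged home it takes about 0.1 N m.
- orange_press (a joint): How far the orange antenna is pushed down, m: 0 sprung up (start), 0.003 the taper begins to bite, 0.012 home, its collar on the boss. A light spring lifts it with 2 to 3 N. Let go shallower than about 0.006 it springs up again; deeper than 0.008 the taper's friction keeps it down. Pressing it home while turning takes about 15 N.
- blue_turn (a joint): Angle, rad, of the bystander antenna with the blue cap, of the same build on another such module. It starts wedged home along its own marks, at about 1.571, and is to stay so.
Things that resemble listed ones, but are neither listed nor needed, are in the scene too. Leave any yellow look-alike of the orange_unit alone. Leave any purple look-alike of the part that bears blue_turn alone.

How it is judged:
By the outcome, as a careful person would: the job done as asked, in the order asked, and still so for the second after the job is handed in, with the robot touching nothing.
It also fails if it takes over 35 s, if anything falls off the work surface, if the arm or the gripper's body presses on something with over 40 N, if the wrist force passes 120 N, or if a joint passes its speed limit or range.

## Robot

A 6-joint arm with a two-finger parallel gripper is mounted at the origin on the work surface. World frame = base frame: x ahead of the robot, y to its left, z up, the work surface at z = 0. Lengths are in m, angles in rad, forces in N, time in s.
With the tool pointing down it reaches from about 0.35 to 0.775 m from the base axis. Payload 7.3 kg.
Tool frame: the origin (TCP) lies between the finger pads; the fingertips stand 25 mm ahead of it and the grasp point (between the pads) lies 6 mm ahead of it; y points along the fingers, z is the direction in which the jaws open and shut, and the axes are right-handed (so a half turn about y gives the same grasp; the last joint's range is limited). The gripper opens to 92 mm and grips with 3 to 60 N. Pads are 19 mm wide; open, the fingers measure 130 mm over their backs; the gripper's body (75 mm by 190 mm) begins 47 mm behind the grasp point.
Start: joints at [-1.349, 0.342, 1.524, -0, 1.275, -0.146], TCP at [0.189, -0.49, 0.252] pointing down, gripper open.
Joint ranges: [-2.53, 2.53], [-0.77, 2.02], [0.04, 2.7], [-1, 4.14], [0.28, 2.66], [-3.11, 3.11]. Speed limits (rad/s): [2.57, 2.57, 3.14, 3.14, 3.14, 3.14].

## Interface

Orientations are given as [roll, pitch, yaw] about the fixed x, y, z axes, in that order (R = Rz(yaw) Ry(pitch) Rx(roll)).
In Python, from cell import sensors, read_camera, hand_in gives the robot as it stands. The module is installed in compiled form; this text tells all that it offers.
- The arm moves only by the tool send_rows, never from a script. Its argument "motion" is a list that holds one entry, the list of rows, each a list of 4 numbers: the shift along the tool's x, y, z in m, then the turn about the tool's y in degrees. In form: [[[tx, ty, tz, twist], ...]]. A call has 1 to 8 rows; each row is the pose to reach, as a shift and turn from the pose measured when the call began, along the tool's axes at that moment; what a row does not reach only later rows make up. A row lasts 1/10 s, in which the tool goes at most 50 mm and 8.59 degrees, less where a joint would pass 70% of its speed; a pose out of reach is approached as far as the arm can. A call with a gripper value outside its range is refused whole. "gripper" is the opening, from 0 (shut) to 1 (fully open), set as the call begins (left out, the last holds). The fingers move at their own pace and stop on an object; "grip_force" is the grip in N (left out, the last holds). Time passes only in rows, so rows that repeat a pose let the fingers close. It gives the time, the measured TCP pose, the force and the opening at its end, in the units of the state.
- sensors.observe(): the state, without advancing time (a new reading comes with each control period).
- read_camera(name): name is "scene" or "top" or "wrist"; returns a dict with "frame" (384x512x3 uint8, red, green, blue), "fx", "fy", "cx", "cy" (pixels), "extrinsics" (4x4, takes a point from world to camera coordinates). Camera axes: x right, y up, looking along -z (the intrinsics and any distortion apply to the point x, -y, -z); pixel columns grow to the right and rows downward; lengths in m; the calibration is good to about 2 mm. The wrist camera is an equidistant fisheye: a pixel r from the principal point sees the ray r / f radians off the axis. A picture is of the moment at which its call begins. There is no depth.
- hand_in(): hands the job in, once; it reports no verdict.
The state is a dict: "time": time; "qpos": joint angles; "qvel": joint speeds; "joint_efforts": joint torques, N m; "tool_pos": TCP position; "tool_rot": TCP orientation; "contact_force": force on the tool from outside, world axes, zero at the start; "torque": the same for the moment, N m; "opening": finger opening in m.
Only numpy, scipy, OpenCV 4.12 (cv2) and the standard library are available. Lean on these libraries where they do the work, as an engineer would, in place of code of your own. Each camera call takes 0.05 s, during which the arm holds its last target.

## Working session

There is one attempt and no reset: what is moved stays moved. The work goes in short steps, Python scripts to look and compute and a tool call to move; the robot and the scene stay as the last step left them, time stands still between calls to the robot, and variables do not carry over. Pictures are saved under pics/ and viewed, and the job is handed in when it is done.

Besides the shell and the picture viewer there is one more tool, called as name(argument=value, ...) on one line, values as JSON. send_rows: Moves the arm, as the interface text tells. Its arguments: {"type":"object","properties":{"motion":{"type":"array"},"gripper":{"type":"number"},"grip_force":{"type":"number"}},"required":["motion"]}

```bash
mkdir -p pics; python3 - <<'E'
from cell import sensors, read_camera
import cv2,numpy as np
print(sensors.observe())
for n in ["scene","top","wrist"]:
    c=read_camera(n); cv2.imwrite(f"pics/{n}0.png",c["frame"][:,:,::-1]); print(n,c["fx"],c["fy"],c["cx"],c["cy"],np.round(c["extrinsics"],3).tolist(),[k for k in c])
    np.savez(f"{n}0.npz",**{k:c[k] for k in c if k!='frame'})
E
```

```text
{'time': 0.0, 'qpos': array([-1.34898169e+00,  3.42712499e-01,  1.52501342e+00,  6.36672154e-06,
        1.27541261e+00, -1.46026761e-01]), 'qvel': array([ 2.92349138e-04, -1.77239148e-04,  1.04908183e-04,  1.87284150e-04,
        5.78285030e-05,  3.76255394e-05]), 'joint_efforts': array([-2.10969010e-04, -4.31245708e+01, -2.44217259e+01,  7.17471843e-02,
        5.61016321e-02, -1.38924315e-04]), 'tool_pos': array([ 0.18871775, -0.48951032,  0.2510515 ]), 'tool_rot': array([-1.57232487e+00,  2.30961805e-04, -2.77375329e+00]), 'contact_force': array([-0.58402165, -0.01181391,  0.22411776]), 'torque': array([-0.01070491,  0.067939  ,  0.00028475]), 'opening': 0.091889936220259}
scene 380.9798668350647 380.9798668350647 261.58464422288023 196.91630611783057 [[-0.589, 0.808, -0.007, 0.212], [-0.659, -0.476, 0.582, 0.181], [0.467, 0.347, 0.813, -1.397], [0.0, 0.0, 0.0, 1.0]] ['frame', 'fx', 'fy', 'cx', 'cy', 'extrinsics']
top 483.2039665578208 483.2039665578208 253.09823843806234 188.51549213360155 [[-0.005, -1.0, -0.017, 0.036], [0.997, -0.006, 0.073, -0.387], [-0.073, -0.016, 0.997, -1.557], [0.0, 0.0, 0.0, 1.0]] ['frame', 'fx', 'fy', 'cx', 'cy', 'extrinsics']
wrist 297.3186396354542 297.3186396354542 253.2043328928005 188.60262353088973 [[0.359, -0.933, -0.001, -0.523], [0.899, 0.346, -0.269, 0.033], [0.251, 0.096, 0.963, -0.39], [0.0, 0.0, 0.0, 1.0]] ['frame', 'fx', 'fy', 'cx', 'cy', 'extrinsics']
```

View pics/scene0.png

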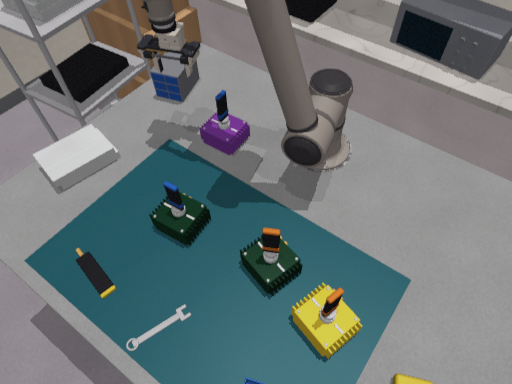

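View pics/top0.png

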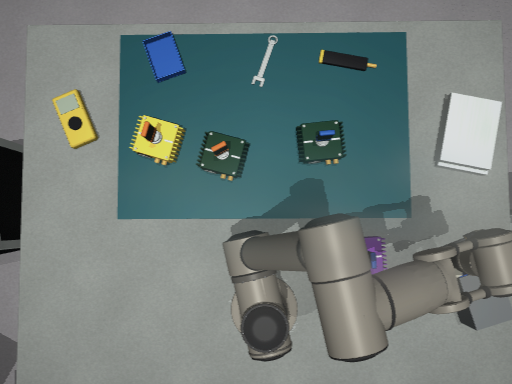

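View pics/wrist0.png

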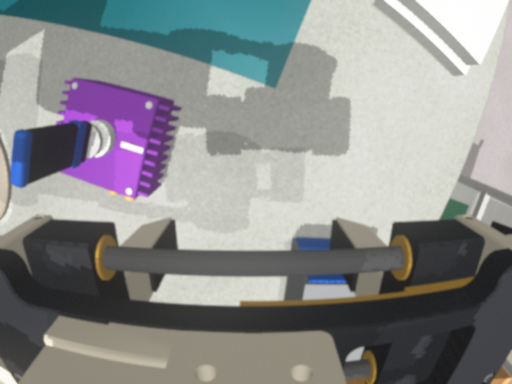

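The scene shows two orange-capped antennas. One is on a green module (scene 271,240; top 221,148) and the other on a yellow one (scene 332,300; top 150,130). The green one fits the description, and the yellow is the look-alike. The blue antenna on green is at top (325,133), and the purple look-alike is at scene (222,105). I'll confirm with enlarged crops.

```bash
python3 - <<'E'
import cv2,numpy as np
t=cv2.imread("pics/top0.png")[120:190,185:260]; s=cv2.imread("pics/scene0.png")[215:300,225:315]
t=cv2.resize(t,(600,560),interpolation=cv2.INTER_CUBIC);s=cv2.resize(s,(630,595),interpolation=cv2.INTER_CUBIC)
cv2.imwrite("pics/tc.png",t);cv2.imwrite("pics/sc.png",s)
E
```

```text
(no output)
```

View pics/tc.png

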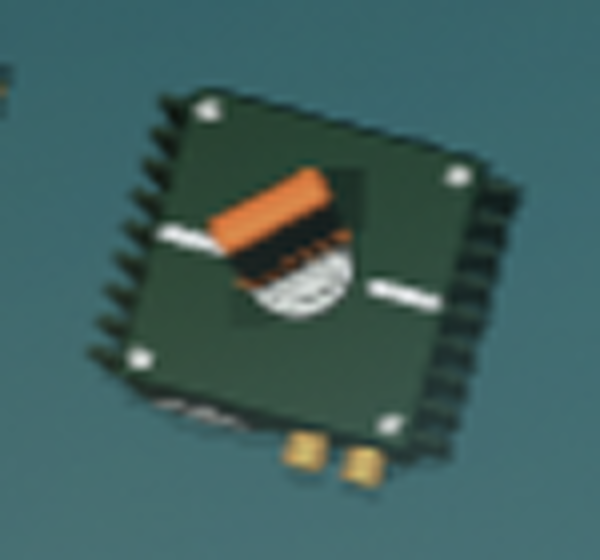

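View pics/sc.png

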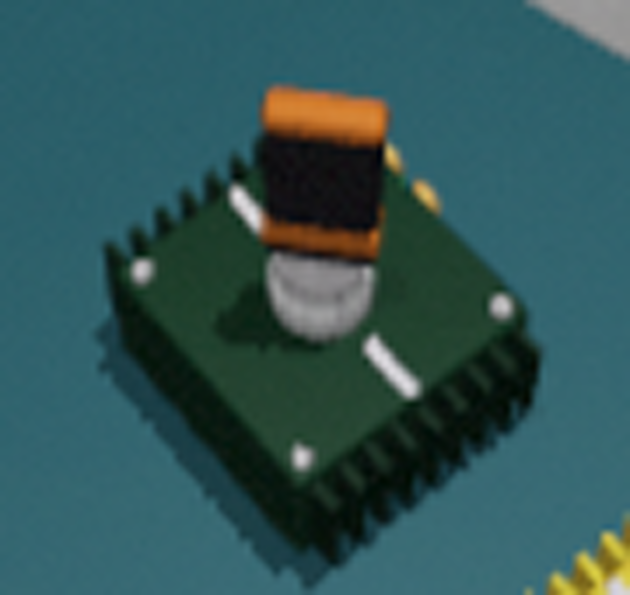

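```bash
cat > h.py <<'E'
import numpy as np
def ray(c,u,v):
    E=np.array(c["extrinsics"]);d=np.array([(u-c["cx"])/c["fx"],-(v-c["cy"])/c["fy"],-1.])
    R=E[:3,:3];return -R.T@E[:3,3],R.T@d
def onz(c,u,v,z):
    o,d=ray(c,u,v);return o+d*(z-o[2])/d[2]
def proj(c,p):
    E=np.array(c["extrinsics"]);q=E[:3,:3]@p+E[:3,3];return c["cx"]+c["fx"]*q[0]/-q[2],c["cy"]+c["fy"]*q[1]/q[2]
E
python3 - <<'E'
import numpy as np
from h import *
t=np.load("top0.npz");s=np.load("scene0.npz")
T=lambda x,y:(185-.5+(x+.5)/8,120-.5+(y+.5)/8)
S=lambda x,y:(225-.5+(x+.5)/7,215-.5+(y+.5)/7)
g=lambda l,c,f,z:np.array([onz(c,*f(*p),z) for p in l])
scr=g([(208,110),(457,175),(390,425),(140,358)],t,T,.071);print("screws",scr.round(4),scr.mean(0))
m=g([(162,233),(440,302)],t,T,.070);print("marks",m,np.degrees(np.arctan2(*(m[1]-m[0])[1::-1])))
cap=g([(208,222),(310,168),(333,195),(232,253)],t,T,.213);print("cap",cap.round(4),cap.mean(0))
for a,b in((0,1),(3,2)):print(np.degrees(np.arctan2(*(cap[b]-cap[a])[1::-1])))
m=g([(235,190),(415,393)],s,S,.070);print("S marks",m,m.mean(0),np.degrees(np.arctan2(*(m[1]-m[0])[1::-1])))
cap=g([(263,98),(295,90),(388,103),(265,135),(383,140)],s,S,.213);print(cap)
E
```

```text
screws [[0.5589 0.1665 0.071 ]
 [0.5321 0.068  0.071 ]
 [0.4331 0.0946 0.071 ]
 [0.4602 0.1932 0.071 ]] [0.49607209 0.13058212 0.071     ]
marks [[0.51003072 0.18474795 0.07      ]
 [0.48178278 0.07488309 0.07      ]] -104.41929838512613
cap [[0.4913 0.1515 0.213 ]
 [0.5106 0.115  0.213 ]
 [0.5007 0.1068 0.213 ]
 [0.4801 0.1429 0.213 ]] [0.49567393 0.1290574  0.213     ]
-62.23469433637389
-60.25489740767151
S marks [[0.477234   0.07353485 0.07      ]
 [0.50829204 0.1836172  0.07      ]] [0.49276302 0.12857603 0.07      ] 74.24440303058753
[[0.50365477 0.107923   0.213     ]
 [0.49426755 0.11523763 0.213     ]
 [0.47922721 0.14521358 0.213     ]
 [0.51550719 0.1174285  0.213     ]
 [0.49273462 0.15235772 0.213     ]]
```

Both views agree. The axis is at about (0.495, 0.1295), the blade lies at yaw −61° and the marks at −105°, so it needs about 44° clockwise. I'll raise the tool and travel there.

send_rows(motion=[[[0,-0.05,0,0],[-0.034,-0.07,-0.031,-7],[-0.07,-0.07,-0.064,-14],[-0.106,-0.07,-0.097,-21],[-0.142,-0.07,-0.13,-28],[-0.178,-0.07,-0.163,-35],[-0.214,-0.07,-0.196,-42],[-0.25,-0.07,-0.229,-49]]], gripper=1, grip_force=50)

```text
time: 0.95
tool_pos: [0.34, -0.1842, 0.3215]
tool_rot: [-1.571, 0.001, -1.914]
contact_force: [0.5, 0.4, 0.7]
opening: 0.0919
```

```bash
cat >> h.py <<'E'
def delta(st,p,yaw):
    from scipy.spatial.transform import Rotation as Ro
    R=Ro.from_euler('xyz',st["tool_rot"]).as_matrix();d=R.T@(np.array(p)-st["tool_pos"])
    return d.round(4),(np.degrees(st["tool_rot"][2])-yaw+180)%360-180
E
python3 -c "
from cell import sensors
from h import *
s=sensors.observe();print(s['tool_pos'],s['tool_rot'],s['qpos'],delta(s,[.495,.1295,.30],-61))"
```

```text
[ 0.33998376 -0.18423418  0.3215286 ] [-1.57112643e+00  9.62720185e-04 -1.91413631e+00] [-6.96088082e-01  2.81570266e-02  1.72423236e+00  8.02502919e-04
  1.38984570e+00 -3.52892934e-01] (array([-0.3476,  0.0218,  0.0404]), np.float64(-48.67193195220659))
```

send_rows(motion=[[[-0.044,0,0.005,-6],[-0.089,0,0.01,-12.5],[-0.133,0,0.015,-19],[-0.178,0,0.02,-25.5],[-0.222,0.005,0.026,-32],[-0.266,0.01,0.031,-38],[-0.308,0.016,0.036,-44],[-0.348,0.022,0.04,-48.5]]])

```text
time: 1.75
tool_pos: [0.4952, 0.132, 0.2994]
tool_rot: [-1.571, 0.001, -1.063]
contact_force: [0.1, -0.2, 0.9]
opening: 0.0921
```

```bash
python3 - <<'E'
from cell import sensors,read_camera
from h import *
import cv2
c=read_camera("wrist");cv2.imwrite("pics/w1.png",c["frame"][:,:,::-1]);np.savez("wrist1.npz",**{k:c[k] for k in c if k!='frame'})
s=sensors.observe();print(s['tool_pos'],s['tool_rot'],delta(s,[.495,.1295,.186],-61))
E
```

```text
[0.49651302 0.13627084 0.29790021] [-1.56953928  0.00402459 -1.05746466] (array([ 0.0056,  0.1119, -0.0048]), np.float64(0.4117381657968622))
```

View pics/w1.png

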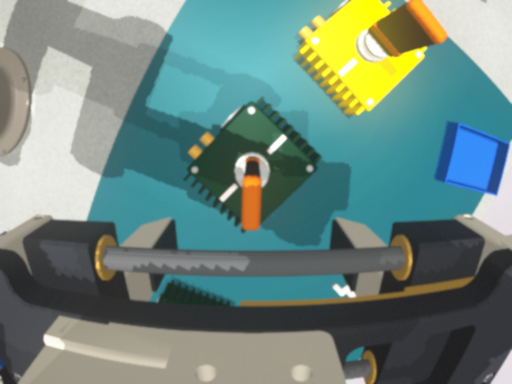

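The blade stands upright at column ~252, between the jaws and nearly aligned. I'll let the arm settle and refine from the wrist camera.

send_rows(motion=[[[0.004,0.03,-0.004,0],[0.0055,0.03,-0.0048,0.4],[0.0055,0.03,-0.0048,0.4]]])

```text
time: 2.1
tool_pos: [0.4947, 0.1289, 0.2679]
tool_rot: [-1.571, 0.005, -1.065]
contact_force: [0.7, 0.2, 1.2]
opening: 0.0918
```

```bash
cat >> h.py <<'E'
def fonz(c,u,v,z):
    x=(u-c["cx"])/c["fx"];y=(v-c["cy"])/c["fy"];r=np.hypot(x,y);k=np.sin(r)/r
    d=np.array([x*k,-y*k,-np.cos(r)]);E=np.array(c["extrinsics"]);R=E[:3,:3];o=-R.T@E[:3,3];d=R.T@d
    return o+d*(z-o[2])/d[2]
E
python3 - <<'E'
from cell import sensors,read_camera
from h import *
import cv2
c=read_camera("wrist");cv2.imwrite("pics/w2.png",c["frame"][:,:,::-1]);np.savez("wrist2.npz",**{k:c[k] for k in c if k!='frame'})
cv2.imwrite("pics/w2c.png",cv2.resize(c["frame"][90:250,180:330,::-1],(562,600),interpolation=cv2.INTER_CUBIC))
s=sensors.observe();print(s['tool_pos'],s['tool_rot'],s['contact_force'],delta(s,[.495,.1295,.186],-61))
E
```

```text
[0.49523361 0.1288222  0.26875941] [-1.56902202  0.00378016 -1.06559241] [-0.09809496  0.65422829  0.59248295] (array([-0.0004,  0.0828, -0.    ]), np.float64(-0.05394769250793274))
```

View pics/w2c.png

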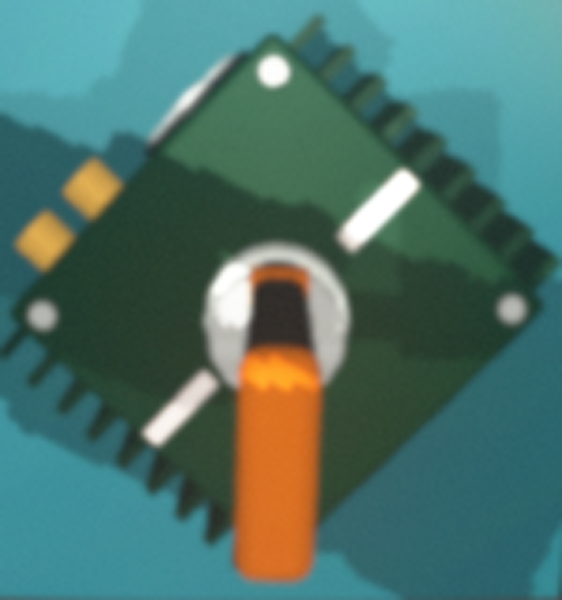

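```bash
python3 - <<'E'
from h import *
c=np.load("wrist2.npz");k=3.75
W=lambda x,y:(180-.5+(x+.5)/k,90-.5+(y+.5)/k)
g=lambda l,z:np.array([fonz(c,*W(*p),z) for p in l])
ang=lambda a,b:np.degrees(np.arctan2(*(b-a)[1::-1]))
cap=g([(238,390),(320,390),(234,575),(315,575)],.213);print(cap.round(4),cap.mean(0),ang(cap[0],cap[2]),ang(cap[1],cap[3]))
m=g([(152,440),(410,176)],.07);print(m,m.mean(0),ang(*m))
scr=g([(274,72),(43,316),(512,310)],.071);print(scr,(scr[1]+scr[2])/2,ang(scr[0],scr[1]),ang(scr[0],scr[2]))
print(g([(277,318)],.085))
E
```

```text
[[0.4807 0.1413 0.213 ]
 [0.4933 0.1483 0.213 ]
 [0.4971 0.1093 0.213 ]
 [0.5103 0.1166 0.213 ]] [0.4953811  0.12886638 0.213     ] -62.886233214355975 -61.800665588369405
[[0.48045657 0.07462053 0.07      ]
 [0.50949752 0.185278   0.07      ]] [0.49497704 0.12994927 0.07      ] 75.29490877980307
[[0.45920486 0.19251684 0.071     ]
 [0.43241077 0.09412828 0.071     ]
 [0.55759356 0.16555725 0.071     ]] [0.49500217 0.12984277 0.071     ] -105.2338938132793 -15.323558389042198
[[0.49427741 0.13093194 0.085     ]]
```

Three views agree: axis (0.495, 0.1297), blade at about −62°, marks at −105°. I'll descend to the grip height and close.

send_rows(motion=[[[0,0.03,0,0.9],[-0.0005,0.06,0,0.9],[-0.0005,0.08,0,0.9],[-0.0005,0.083,0,0.9],[-0.0005,0.083,0,0.9]]])

```text
time: 2.65
tool_pos: [0.4956, 0.1292, 0.1869]
tool_rot: [-1.568, 0.003, -1.082]
contact_force: [-0.0, 1.3, -0.0]
opening: 0.0917
```

send_rows(motion=[[[0,0,0,0],[0,0,0,0],[0,0,0,0],[0,0,0,0],[0,0,0,0],[0,0,0,0]]], gripper=0, grip_force=50)

```text
time: 3.25
tool_pos: [0.4956, 0.1293, 0.1869]
tool_rot: [-1.568, 0.003, -1.082]
contact_force: [0.3, 0.2, 0.5]
opening: 0.0483
```

```bash
python3 - <<'E'
from cell import sensors,read_camera
from h import *
import cv2
c=read_camera("wrist");cv2.imwrite("pics/w3.png",c["frame"][:,:,::-1])
s=sensors.observe();print(s)
E
```

```text
{'time': 3.3, 'qpos': array([ 0.10300974,  0.38068621,  1.65850097,  0.00464597,  1.10100448,
       -0.38768817]), 'qvel': array([-0.00126771,  0.00057699,  0.00029392,  0.00055031,  0.00049746,
        0.00354341]), 'joint_efforts': array([ 9.45562169e-05, -4.29448378e+01, -2.22236574e+01,  7.21798651e-02,
        6.02213130e-02,  4.66145848e-04]), 'tool_pos': array([0.49555316, 0.12925586, 0.18692032]), 'tool_rot': array([-1.5679361 ,  0.00330991, -1.08219401]), 'contact_force': array([-0.49813933, -0.26128725,  0.26072996]), 'torque': array([ 0.00085796, -0.15763809, -0.01604016]), 'opening': 0.044416980371434385}
```

View pics/w3.png

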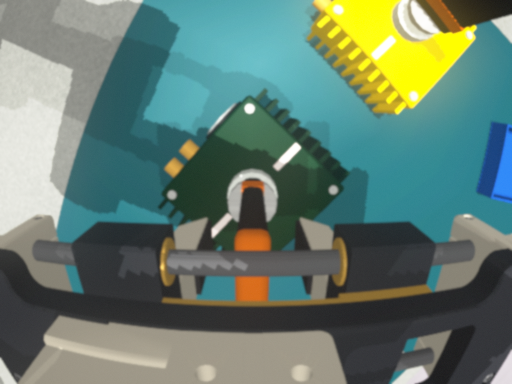

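The jaws are half closed and the blade (column ~252) is centred between the pads. I'll keep closing.

send_rows(motion=[[[0,0,0,0],[0,0,0,0],[0,0,0,0],[0,0,0,0],[0,0,0,0],[0,0,0,0],[0,0,0,0]]])

```text
time: 4.0
tool_pos: [0.4952, 0.1291, 0.1869]
tool_rot: [-1.569, 0.003, -1.082]
contact_force: [-2.0, -1.3, 1.6]
opening: 0.0139
```

Gripped at 13.9 mm, with little side load. Next I press down until the taper bites.

send_rows(motion=[[[0,0.002,0,0],[0,0.004,0,0],[0,0.005,0,0],[0,0.006,0,0],[0,0.006,0,0]]], grip_force=60)

```text
time: 4.5
tool_pos: [0.4952, 0.1291, 0.1807]
tool_rot: [-1.569, 0.003, -1.082]
contact_force: [-2.9, -2.5, 2.8]
opening: 0.0137
```

send_rows(motion=[[[0,0.001,0,3],[0,0.002,0,7],[0,0.0025,0,11],[0,0.003,0,15],[0,0.0035,0,19],[0,0.004,0,23]]])

```text
time: 5.1
tool_pos: [0.4953, 0.1291, 0.1774]
tool_rot: [-1.57, 0.004, -1.486]
contact_force: [-3.7, -1.6, 9.8]
opening: 0.0139
```

```bash
python3 - <<'E'
from cell import sensors,read_camera
from h import *
import cv2
c=read_camera("wrist");cv2.imwrite("pics/w4.png",c["frame"][:,:,::-1])
s=sensors.observe();print(s['tool_pos'],s['tool_rot'],np.degrees(s['tool_rot'][2]),s['contact_force'],s['torque'])
E
```

```text
[0.49527763 0.12907891 0.1773732 ] [-1.56985417  0.00372935 -1.49010311] -85.37661916335665 [-3.31192097 -1.62886692  7.55133858] [-0.38736181  0.83468719 -0.07403619]
```

View pics/w4.png

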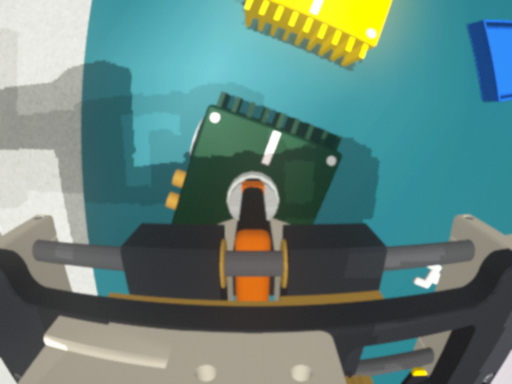

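The blade follows the jaws: it still points straight down the image at column ~253, and the module has rotated. Depth is ~9.5 mm. Now the final 19.6° while pressing home.

send_rows(motion=[[[0,0.001,0,4],[0,0.002,0,8],[0,0.003,0,12],[0,0.0035,0,16],[0,0.004,0,19.5],[0,0.004,0,19.6]]])

```text
time: 5.75
tool_pos: [0.4954, 0.1291, 0.1747]
tool_rot: [-1.57, 0.004, -1.834]
contact_force: [-5.6, -2.0, 14.8]
opening: 0.0144
```

```bash
python3 - <<'E'
from cell import sensors,read_camera
from h import *
import cv2
c=read_camera("wrist");cv2.imwrite("pics/w5.png",c["frame"][:,:,::-1]);np.savez("wrist5.npz",**{k:c[k] for k in c if k!='frame'})
cv2.imwrite("pics/w5c.png",cv2.resize(c["frame"][80:310,150:350,::-1],(520,598),interpolation=cv2.INTER_CUBIC))
s=sensors.observe();print(s['tool_pos'],s['tool_rot'],np.degrees(s['tool_rot'][2]),s['contact_force'],s['torque'])
E
```

```text
[0.49539136 0.12912494 0.17473874] [-1.57006291  0.00422663 -1.8327737 ] -105.01019768721677 [-5.53075268 -1.29224058 14.05364789] [-0.49776902  1.21937138 -0.04592603]
```

View pics/w5c.png

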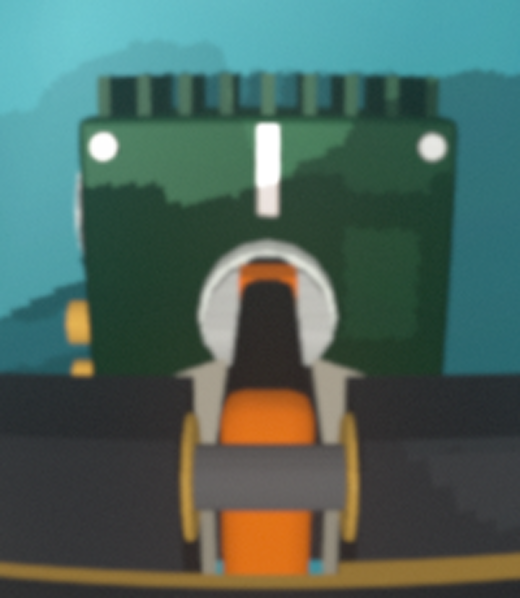

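The blade and mark share column ~267 in the crop, the tool yaw is −105.0°, the depth is ~12 mm and the force 14 N. I'll release, rise, and check.

send_rows(motion=[[[0,0,0,0],[0,0,0,0],[0,0,0,0],[0,0,0,0],[0,0,0,0],[0,0,0,0]]], gripper=0.6)

```text
time: 6.4
tool_pos: [0.4954, 0.1292, 0.1746]
tool_rot: [-1.57, 0.004, -1.833]
contact_force: [-0.1, 0.2, 0.5]
opening: 0.054
```

send_rows(motion=[[[0,-0.02,0,0],[0,-0.05,0,0],[0,-0.08,0,0],[0,-0.095,0,0],[0,-0.095,0,0]]])

```text
time: 6.9
tool_pos: [0.4963, 0.1289, 0.2718]
tool_rot: [-1.566, 0.006, -1.833]
contact_force: [0.4, 0.1, -0.3]
opening: 0.0548
```

```bash
python3 - <<'E'
from cell import sensors,read_camera
from h import *
import cv2
s=sensors.observe();print(s['tool_pos'],s['contact_force'])
c=read_camera("wrist");np.savez("wrist6.npz",**{k:c[k] for k in c if k!='frame'})
cv2.imwrite("pics/w6c.png",cv2.resize(c["frame"][90:250,180:330,::-1],(562,600),interpolation=cv2.INTER_CUBIC))
c=read_camera("scene");cv2.imwrite("pics/s6c.png",cv2.resize(c["frame"][150:310,130:350,::-1],(770,560),interpolation=cv2.INTER_CUBIC))
E
```

```text
[0.49630409 0.12891542 0.27178732] [ 0.42486658  0.06938772 -0.27581927]
```

View pics/w6c.png

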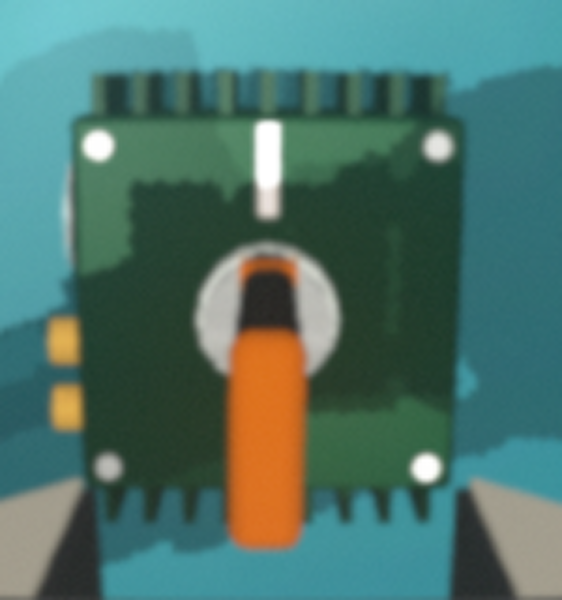

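View pics/s6c.png

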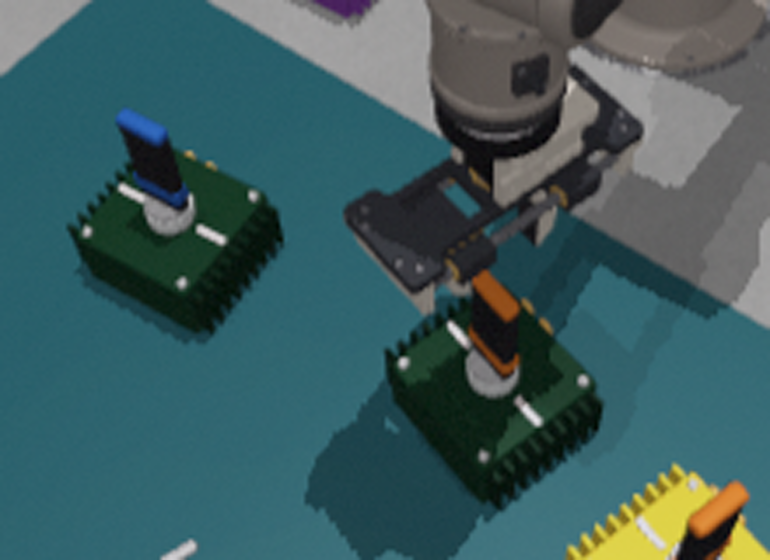

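```bash
python3 - <<'E'
from h import *
c=np.load("wrist6.npz");k=3.75
W=lambda x,y:(180-.5+(x+.5)/k,90-.5+(y+.5)/k)
g=lambda l,z:np.array([fonz(c,*W(*p),z) for p in l])
ang=lambda a,b:np.degrees(np.arctan2(*(b-a)[1::-1]))
for z in(.201,.205,.213):
    cap=g([(231,345),(305,345),(228,535),(301,535)],z)
    print(z,ang(cap[0],cap[2]),ang(cap[1],cap[3]),cap.mean(0),np.linalg.norm(cap[1]-cap[0]),np.linalg.norm(cap[3]-cap[2]))
    e=g([(267,330),(265,548)],z);print(np.linalg.norm(e[1]-e[0]))
m=g([(99,146),(438,146),(108,467),(427,467)],.071)
print(ang(m[0],m[2]),ang(m[1],m[3]),ang(m[0],m[1])-90, ang(m[2],m[3])-90,m.mean(0))
mk=g([(267.5,125),(267,215)],.07);print(ang(*mk))
E
```

```text
0.201 -106.60071899664307 -105.73986535092592 [0.49520056 0.13183627 0.201     ] 0.013951901705313402 0.014537137486087493
0.04467275204085624
0.205 -106.60071899664308 -105.73986535092595 [0.49557398 0.13315756 0.205     ] 0.01367831087493455 0.01425207043213631
0.043796738463330084
0.213 -106.6007189966431 -105.73986535092588 [0.49632081 0.13580014 0.213     ] 0.013131129214176892 0.013681936324234038
0.04204471130827771
-105.4517409786885 -105.1271012701318 -105.08943669676177 -105.09256722155273 [0.49470476 0.12988464 0.071     ]
-105.40081857645953
```

The blade is at −106.2° ± 0.5° and the marks at −105.2°, so it is aligned within about 1°. The cap's apparent size puts its top at about 0.20 m, which means it is well down. I'll back off a bit and recheck that it stays before handing in.

send_rows(motion=[[[0,-0.02,0,0],[0,-0.04,0,0],[0,-0.04,0,0],[0,-0.04,0,0],[0,-0.04,0,0],[0,-0.04,0,0],[0,-0.04,0,0],[0,-0.04,0,0]]])

```text
time: 7.8
tool_pos: [0.4949, 0.1286, 0.3085]
tool_rot: [-1.571, 0.004, -1.833]
contact_force: [0.5, -0.3, 0.2]
opening: 0.0551
```

```bash
python3 - <<'E'
from cell import sensors,read_camera
import cv2
c=read_camera("scene");cv2.imwrite("pics/s7c.png",cv2.resize(c["frame"][150:310,130:350,::-1],(770,560),interpolation=cv2.INTER_CUBIC))
E
```

```text
(no output)
```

View pics/s7c.png

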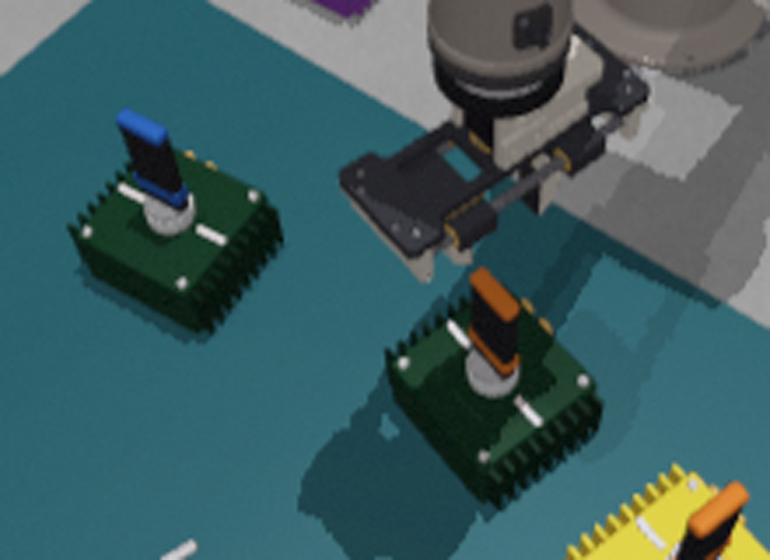

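The orange antenna (crop 495,325) hasn't moved since release. It sits low on its boss along its marks, like the blue one, and the gripper is well clear.

```bash
python3 -c "
from cell import hand_in
print(hand_in())"
```

```text
the job is handed in; nothing more can be done
None
```

I pushed the orange-capped antenna down about 12 mm and turned it about 43° clockwise onto its white marks, pressing throughout. Then I released it, backed off and handed in at about 8 s on the clock.

- **Alignment:** after release, the wrist camera put the blade at about −106.2° and the marks at about −105.2°, so it is within roughly 1°. The two blade edges I measured differ by about 0.9°.
- **Depth:** the tool travelled 12.2 mm down while gripping, with about 14 N of load at the end. After release, the cap's apparent size puts its top at about 0.20 m, which fits it being home. It looked unchanged about a second later.
- **Everything else:** I never went near the blue antenna, and it still lies along its marks. I left the yellow and purple look-alikes alone. The gripper was clear at the end, reading about zero force. No check failed.

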